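Put the ink knives away in their stand

TASK

A squeegee has been left lying over the knife stand: first lift it off and set it down on the pink foam pad, blade up. Then take the two ink knives out of the sloping rack and drop each, blade down, into the stand's pocket of its own colour, all the way to the bottom: red knife in the red pocket, yellow knife in the yellow pocket. Leave the ink tin, the tape roll and the parts bin where they are.

Things in the scene. Friction and masses are not known exactly. Their poses are not given: they have to be found in the camera images.
- holder: Knife stand, fixed to the bench: dark base plate 70 (x) by 150 (y) by 8 mm with two upright square tubes side by side along its y axis, the red one at y = +40 mm and the yellow one at y = -40 mm. Each tube is 36 mm square outside and 30 mm inside (3 mm walls); its floor is 8 mm and its open rim 100 mm above the bench. Origin: centre of the underside.
- pocket_red (a point): Centre of the floor of the red pocket (30 mm square, 92 mm deep); axes as the stand's.
- pocket_yellow (a point): Centre of the floor of the yellow pocket (30 mm square, 92 mm deep); axes as the stand's.
- squeegee: Squeegee: wooden body 40 (x) by 150 (y) by 34 mm high with a green rubber blade, 8 mm thick, standing 18 mm up from the middle of its top along its length. About 220 g. Origin: centre of the flat wooden underside, z up towards the blade. At the start it rests on the stand's rim (underside 100 mm above the bench), covering both pockets.
- foam_pad: Pink foam pad, fixed, 150 (x) by 200 (y) by 25 mm thick. Origin: centre of the underside.
- rack: Sloping rack, fixed: base 150 by 150 by 8 mm with an aluminium panel leaning 30 degrees from vertical, its top (90 mm high) towards the rack's -x, the robot side. Two slots 90 mm apart (y = +45 and -45 mm), each 80 mm long along the slope, 7 by 20 mm inside, open at the top; a knife comes out along its own length. Origin: centre of the underside.
- knife_red: Ink knife, 190 mm long, 60 g. Origin: centre of the blade's tip; z runs from the tip to the handle's end. Steel blade 16 mm (y) by 4 mm (x) up to 88 mm, brass collar of diameter 15 mm to 96 mm, round red handle of diameter 18 mm to 190 mm. At the start its blade is in a slot of the rack and the handle sticks out, leaning 30 degrees. Which slot holds which colour varies.
- knife_yellow: Ink knife, 190 mm long, 60 g. Origin: centre of the blade's tip; z runs from the tip to the handle's end. Steel blade 16 mm (y) by 4 mm (x) up to 88 mm, brass collar of diameter 15 mm to 96 mm, round yellow handle of diameter 18 mm to 190 mm. At the start its blade is in a slot of the rack and the handle sticks out, leaning 30 degrees. Which slot holds which colour varies.
- knife_red_grip (a point): Point on the axis of the red knife's handle, 150 mm from the blade's tip and 40 mm from the handle's end; axes as the knife's.
- knife_yellow_grip (a point): Point on the axis of the yellow knife's handle, 150 mm from the blade's tip and 40 mm from the handle's end; axes as the knife's.
- ink_tin: Bystander: closed white and green tin, 72 mm in diameter, 85 mm high. Origin: centre of the underside.
- tape_roll: Bystander: orange roll of tape lying flat, 90 mm in diameter, 24 mm high. Origin: centre of the underside.
- parts_bin: Bystander: open red bin 90 (x) by 120 (y) by 60 mm high. Origin: centre of the underside.
There are look-alikes about, which are no part of the job. What is shaped like the knife_red but blue or white is not meant. There is more than one size of the squeegee; the job needs the middle-sized.

How it is judged (in metres and radians):
On the way, in this order (a step that is already met when the one before it is completed fails the run):
1. the squeegee lies on the foam pad, blade up, released (x of squeegee in the frame of foam_pad between -0.075 and 0.075 m and y of squeegee in the frame of foam_pad between -0.1 and 0.1 m and z of squeegee in the frame of foam_pad between 0.02 and 0.029 m and angle between squeegee's own z axis and vertical below 0.12 rad and linear speed of squeegee below 0.02 m/s and contact force between squeegee and the fingers below 0.05 N), for 0.2 s.
2. one of the knives stands blade down at the bottom of its own pocket (((x of knife_red in the frame of pocket_red between -0.015 and 0.015 m and y of knife_red in the frame of pocket_red between -0.015 and 0.015 m and z of knife_red in the frame of pocket_red between -0.005 and 0.01 m and angle between knife_red's own z axis and vertical below 0.35 rad) or (x of knife_yellow in the frame of pocket_yellow between -0.015 and 0.015 m and y of knife_yellow in the frame of pocket_yellow between -0.015 and 0.015 m and z of knife_yellow in the frame of pocket_yellow between -0.005 and 0.01 m and angle between knife_yellow's own z axis and vertical below 0.35 rad))), for 0.2 s.
At the end, for the whole second after the job is handed in: Squeegee on the pad, its middle over it, blade up, level to 0.12 rad; red knife in the red pocket and yellow in the yellow, blade tips within 10 mm of the pocket floor, handles up (within 0.35 rad of vertical); all released and at rest (all of step 1 and x of knife_red in the frame of pocket_red between -0.015 and 0.015 m and y of knife_red in the frame of pocket_red between -0.015 and 0.015 m and z of knife_red in the frame of pocket_red between -0.005 and 0.01 m and angle between each of knife_red, knife_yellow's own z axis and vertical below 0.35 rad and linear speed of each of knife_red, knife_yellow below 0.05 m/s and contact force between each of knife_red, knife_yellow and the fingers below 0.05 N and x of knife_yellow in the frame of pocket_yellow between -0.015 and 0.015 m and y of knife_yellow in the frame of pocket_yellow between -0.015 and 0.015 m and z of knife_yellow in the frame of pocket_yellow between -0.005 and 0.01 m); the robot touches nothing.
It fails at once if the ink tin is shoved more than 30 mm or tipped (distance of ink_tin from where it was at the start of the episode above 0.03 m or angle between ink_tin's own z axis and vertical above 0.35 rad).
It fails at once if the tape roll is shoved more than 30 mm or tipped (distance of tape_roll from where it was at the start of the episode above 0.03 m or angle between tape_roll's own z axis and vertical above 0.35 rad).
It fails at once if the parts bin is shoved more than 30 mm or tipped (distance of parts_bin from where it was at the start of the episode above 0.03 m or angle between parts_bin's own z axis and vertical above 0.35 rad).
It also fails if it takes over 72 s, if anything falls off the work surface, if the arm or the gripper's body presses on something with over 40 N, if the wrist force passes 120 N, or if a joint passes its speed limit or range.

ROBOT

A 6-joint arm with a two-finger parallel gripper is mounted at the origin on the work surface. World frame = base frame: x ahead of the robot, y to its left, z up, the work surface at z = 0. Lengths are in mm, angles in rad, forces in N, time in s.
With the tool pointing down it reaches from about 400 to 925 mm from the base axis. Payload 12.5 kg.
Tool frame: the origin (TCP) lies at the very end of the fingers, on their centre line; the grasp point (between the pads) lies 19 mm behind it; z points along the fingers, y is the line along which they close (so a half turn about z gives the same grasp; the last joint's range is limited). The gripper opens to 95 mm and grips with 3 to 60 N. Pads are 20 mm wide; open, the fingers measure 119 mm over their backs; the gripper's body (75 mm by 180 mm) begins 59 mm behind the grasp point.
Start: joints at [1.187, 0.491, 1.559, -0, 1.092, -0.106], TCP at [171.383, 601.061, 214.661] pointing down, gripper open.
Joint ranges: [-3.1, 3.1], [-0.84, 2.19], [0.05, 2.79], [-1.13, 4.28], [0.06, 2.93], [-2.69, 2.69]. Speed limits (rad/s): [2.22, 2.22, 2.79, 3.14, 3.14, 3.14].

INTERFACE

Orientations are given as [roll, pitch, yaw] about the fixed x, y, z axes, in that order (R = Rz(yaw) Ry(pitch) Rx(roll)).
In Python, from cell import state, imaging, env, spot_in, mark_of gives the robot as it stands. The module is installed in compiled form; this text tells all that it offers.
- The arm moves only by the tool step_arm, never from a script. Its argument "increments" is a list of rows, each an object with "slide": the shift along the tool's x, y, z in m, a list of three; "roll": the turn about the tool's z in rad. A call has 1 to 5 rows; each row is the pose to reach, as a shift and turn from the pose commanded when the call began, along the tool's axes at that moment; what a row does not reach only later rows make up. A row lasts 1/8 s, in which the tool goes at most 62.5 mm and 10.7 degrees, less where a joint would pass 70% of its speed; a pose out of reach is approached as far as the arm can. A call with a gripper value outside its range is refused whole. "fingers" is the opening, from 0 (shut) to 1 (fully open), set as the call begins (left out, the last holds). The fingers move at their own pace and stop on an object; the grip force is fixed at half the most. Time passes only in rows, so rows that repeat a pose let the fingers close. It gives the time, the measured TCP pose, the force, the opening and the grip force at its end, in the units of the state.
- state(): the state, without advancing time (a new reading comes with each control period).
- imaging.read_camera(name): name is "scene" or "top" or "wrist"; returns a dict with "color" (480x640x3 uint8, red, green, blue), "z_map" (480x640 float32, mm along the optical axis (not along the pixel's ray), 0 where there is no reading), "intrinsics" (3x3 intrinsics, pixels), "camera_from_world" (4x4, takes a point from world to camera coordinates). Camera axes: x right, y up, looking along -z (the intrinsics and any distortion apply to the point x, -y, -z); pixel columns grow to the right and rows downward; lengths in mm; the calibration is good to about 2 mm. A picture is of the moment at which its call begins.
- env.job_done(): hands the job in; it is judged then, once.
Trained networks look in the newest picture that a camera, given by its name, has taken for a name from the list of things; names that differ only in an ending like _2 or _b are one class to them, and where a whole thing is asked for, a point or a joint stands for the part that bears it (a point fixed in the world has none). Each returns a list of dicts, best first, with "confidence" (0 to 1); they miss things now and then, are a little off and sometimes report something else, mostly with a low value. They report only what shows in the picture. A call takes as long as a camera call. They do not tell look-alikes from the thing itself.
- spot_in(camera, target): "bbox" ([left, top, right, bottom] in pixels, round what is visible of it).
- mark_of(camera, target): "uv" ([column, row] in pixels: a listed point, or the origin of a listed thing).
The state is a dict: "t": time; "joints": joint angles; "qvel": joint speeds; "tau": joint torques, N m; "eef_pos": TCP position; "tcp_rot": TCP orientation; "ft_force": force on the tool from outside, world axes, zero at the start; "moment": the same for the moment, N m; "opening": opening from 0.0 (shut) to 1.0 (fully open); "grip_force": force on a finger pad.
Only numpy, scipy, OpenCV 4.12 (cv2) and the standard library are available. Lean on these libraries where they do the work, as an engineer would, in place of code of your own. Each camera call takes 0.05 s, during which the arm holds its last target. There are 200 camera calls.

## Working session

There is one attempt and no reset: what is moved stays moved. The work goes in short steps, Python scripts to look and compute and a tool call to move; the robot and the scene stay as the last step left them, time stands still between calls to the robot, and variables do not carry over. Pictures are saved under pics/ and viewed, at most 10 in all, crops included, and the job is handed in when it is done.

Besides the shell and the picture viewer there is one more tool, called after "Call:" as a command line: name --argument value ..., lists and objects as JSON in quotes. step_arm: Moves the arm, as the interface text tells. Its arguments: {"type":"object","properties":{"increments":{"type":"array"},"fingers":{"type":"number"}},"required":["increments"]}

```bash
mkdir -p pics
cat > h.py <<'E'
import numpy as np, cv2
from cell import state, imaging, env, spot_in, mark_of
def cam(n): 
    return imaging.read_camera(n)
def world(im, u, v, z=None, depth=None):
    """pixel -> world; by depth (or plane z)."""
    K=im["intrinsics"]; T=np.linalg.inv(im["camera_from_world"])
    u=np.atleast_1d(u).astype(float); v=np.atleast_1d(v).astype(float)
    d=np.stack([(u-K[0,2])/K[0,0], -(v-K[1,2])/K[1,1], -np.ones_like(u)],-1)
    D=d@T[:3,:3].T; o=T[:3,3]
    if z is not None: s=(z-o[2])/D[:,2]
    else:
        s=im["z_map"][v.astype(int),u.astype(int)] if depth is None else depth
    return o+D*np.reshape(s,(-1,1))
def cloud(im):
    v,u=np.mgrid[0:480,0:640]; 
    return world(im,u.ravel(),v.ravel()).reshape(480,640,3)
def save(im,name): cv2.imwrite("pics/"+name, im["color"][:,:,::-1])
E
python3 - <<'E'
from h import *
np.set_printoptions(precision=1,suppress=True)
print(state())
for c in ("top","scene"):
    im=cam(c); save(im,c+"1.png"); np.savez(c+".npz",**im)
    print(c, im["intrinsics"].tolist(), np.linalg.inv(im["camera_from_world"])[:3,3])
    for t in ["holder","squeegee","foam_pad","rack","knife_red","knife_yellow","ink_tin","tape_roll","parts_bin"]:
        for m in mark_of(c,t)[:4]:
            u,v=m["uv"]
            print(t,"%.2f"%m["confidence"],np.array([u,v]), world(im,u,v,z=0)[0], world(im,u,v)[0])
E
```

```text
{'t': 0.0, 'joints': array([ 1.2,  0.5,  1.6, -0. ,  1.1, -0.1]), 'qvel': array([ 0.,  0.,  0.,  0., -0., -0.]), 'tau': array([ -0. , -61.3, -25.8,   0.1,   0. ,  -0. ]), 'eef_pos': array([171.3, 600.8, 214.1]), 'tcp_rot': array([-3.1, -0. ,  2.9]), 'ft_force': array([-0.7,  0.1,  0.5]), 'moment': array([ 0.,  0., -0.]), 'grip_force': 0.0, 'opening': 1.003567108228749}
top [[561.8975895787362, 0.0, 323.1936761354289], [0.0, 561.8975895787362, 241.4744814454545], [0.0, 0.0, 1.0]] [ 392.5   80.7 1531.3]
holder 0.59 [362.6 231.3] [555.6 -37.4   0. ] [541.6 -27.3 131.5]
squeegee 0.93 [391.7 295.4] [ 380.8 -115.6    0. ] [ 380.9 -113.    20.3]
squeegee 0.68 [363.5 230. ] [559.2 -39.9   0. ] [544.5 -29.2 135.2]
squeegee 0.56 [365.9 161.7] [749.6 -47.5   0. ] [734.2 -42.   65.9]
foam_pad 0.94 [464.2 243.4] [ 522.8 -315.7    0. ] [ 521.  -310.3   21.2]
rack 0.86 [249.3 263. ] [468.1 271.8   0. ] [467.6 270.5  10.2]
knife_red 0.76 [175.1 318.7] [317.4 469.9   0. ] [317.6 468.7   4.7]
knife_red 0.65 [262.9 244.3] [519.3 235.3   0. ] [517.7 233.4  19. ]
knife_red 0.65 [160.8 172.2] [718.5 519.1
[... 992 characters left out ...]

knife_red 0.90 [513.  238.9] [702.4 527.7   0. ] [708.3 515.2  14.3]
knife_red 0.76 [397.1 157.6] [309. 463.   0.] [309.4 462.7   0.4]
knife_red 0.75 [370.9 230.9] [500.5 239.1   0. ] [518.4 224.1  27.8]
knife_red 0.70 [387.9 159.2] [300.9 435.9   0. ] [438.3 315.4 156.7]
knife_yellow 0.92 [399.3 214.5] [492.4 334.4   0. ] [506.7 320.1  22. ]
ink_tin 0.96 [241.4 423.9] [ 766.6 -237.8    0. ] [ 795.8 -236.7   86.8]
tape_roll 0.95 [284.4 227.3] [377.3  55.6  -0. ] [378.6  55.1   1.6]
tape_roll 0.74 [242.7 423.6] [ 767.4 -235.5    0. ] [ 796.3 -234.6   86.3]
parts_bin 0.93 [406.5 315. ] [739.  170.1   0. ] [740.7 168.1   4.4]
parts_bin 0.64 [268.2 294.4] [536.6 -68.8   0. ] [553.7 -74.   28.3]
```

View pics/top1.png

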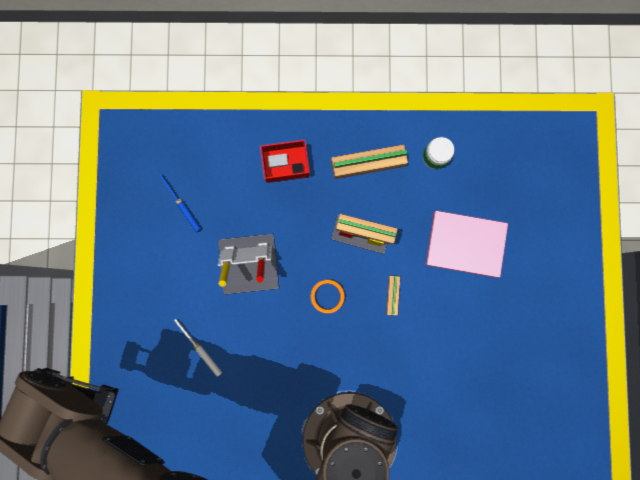

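View pics/scene1.png

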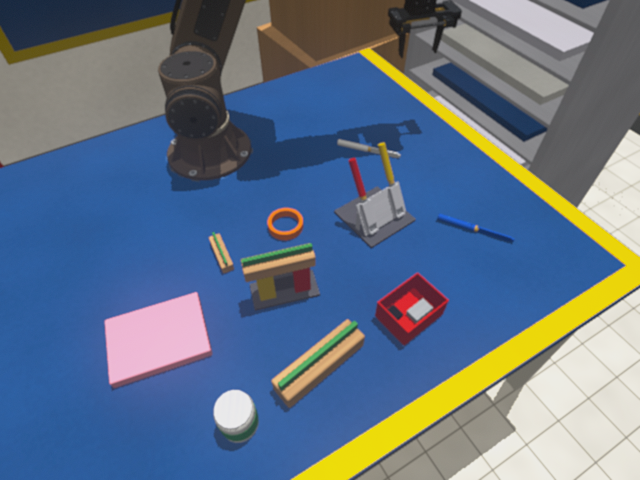

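The top view shows the middle squeegee on the stand at (367,228), red tube at its left end (345,234), yellow tube right (376,241). Pad at (468,243). In the rack at (248,263), the yellow knife is left (224,272) and red right (261,270). The blue and white knives and the large and small squeegees are decoys.

```bash
cat >> h.py <<'E'
def rect(P):
    (cx,cy),(w,h),a=cv2.minAreaRect(np.ascontiguousarray(P[:,:2],dtype=np.float32))
    if w<h: w,h,a=h,w,a+90
    return np.round([cx,cy,w,h],1), round((a+90)%180-90,1)   # long-axis angle deg
def axisfit(P):
    c=P.mean(0); d=np.linalg.svd(P-c)[2][0]; d*=np.sign(d[2]); return c,d
E
python3 - <<'E'
from h import *
np.set_printoptions(precision=3,suppress=True)
for c in ("top","scene"):
    im=dict(np.load(c+".npz")); P=cloud(im); hsv=cv2.cvtColor(im["color"],cv2.COLOR_RGB2HSV).astype(int)
    H,S,V=hsv[...,0],hsv[...,1],hsv[...,2]; x,y,z=P[...,0],P[...,1],P[...,2]; ok=im["z_map"]>0
    def m(b): return P[b&ok]
    print(c)
    sq=(np.hypot(x-550,y+35)<110)&(z>115)&(z<165); print("squeegee",rect(m(sq)))
    g=sq&(H>45)&(H<80)&(S>100); print(" blade",rect(m(g)),m(g)[:,2].mean())
    w=sq&(H<25)&(S>60); print(" wood",rect(m(w)),np.median(m(w)[:,2]))
    pk=(np.hypot(x-522,y+315)<160)&((H>160)|(H<5))&(S>40)&(S<170)&(z>10)&(z<40); print("pad",rect(m(pk)),np.median(m(pk)[:,2]))
    rk=(np.hypot(x-470,y-270)<140)&(S<60)&(z>-2)&(z<100)
    print("rack base",rect(m(rk&(z<14))),rect(m(rk)))
    near=(np.hypot(x-440,y-275)<140)&(z>70)
    for n,b in (("red",((H<6)|(H>174))&(S>150)),("yel",(H>18)&(H<35)&(S>120))):
        Q=m(near&b); Q=Q[np.linalg.norm(Q-np.median(Q,0),axis=1)<90]; cc,d=axisfit(Q); print(n,len(Q),cc,d,Q[:,2].max(), "tilt",np.degrees(np.arccos(d[2])),"az",np.degrees(np.arctan2(d[1],d[0])))
E
```

```text
top
squeegee (array([549.2, -37.5, 149.8,  40.9]), 75.7)
 blade (array([549.1, -37.2, 144.3,   8.3]), 75.6) 150.7265204327767
 wood (array([549. , -36.9, 148.6,  40.1]), 75.7) 132.9662940028527
pad (array([ 520.9, -316.7,  198.9,  150.2]), 80.1) 24.136392669733823
rack base (array([465.7, 279.9, 160.9, 148.4]), -84.0) (array([465.7, 279.9, 160.9, 148.4]), -84.0)
red 132 [441.527 225.662 158.181] [-0.555 -0.054  0.83 ] 191.22392650975553 tilt 33.92512361756566 az -174.4230388226078
yel 146 [433.223 314.376 155.628] [-0.54  -0.044  0.84 ] 190.65961431440792 tilt 32.82598047728336 az -175.33612022717455
scene
squeegee (array([548.6, -37.1, 149.8,  42.7]), 75.1)
 blade (array([549.8, -37.9, 143.5,   8.7]), 75.4) 150.50618268382885
 wood (array([559.3, -40.6, 148.1,  24.5]), 73.3) 133.8642006101676
pad (array([ 520.4, -318.2,  200.7,  151.5]), 80.6) 26.234097074287888
rack base (array([466.3, 271.8, 149.2, 147.8]), 6.4) (array([466.3, 271.8, 149.2, 147.8]), 6.4)
red 183 [446.397 222.719 150.345] [-0.498 -0.056  0.865] 189.29719195519988 tilt 30.07598800204599 az -173.64091348470717
yel 232 [435.402 312.033 150.225] [-0.508 -0.044  0.86 ] 190.37556177267186 tilt 30.648453418761918 az -175.01286033375433
```

```bash
cat >> h.py <<'E'
from scipy.spatial.transform import Rotation as Ro
def plan(targets):
    """targets: list of (x,y,z mm, yaw deg of tool) ; prints each slide/roll relative to the pose before it"""
    s=state(); p=np.array(s["eef_pos"]); r=Ro.from_euler("xyz",s["tcp_rot"]); yaw=np.degrees(s["tcp_rot"][2])
    print("now",np.round(p,1),"yaw %.1f"%yaw,"rpy",np.round(s["tcp_rot"],4))
    first=True
    for *q,y2 in targets:
        q=np.array(q,float)
        R=r if first else Ro.from_euler("xyz",[np.pi,0,np.radians(yaw)])
        sl=R.inv().apply(q-p)/1000; a=-((y2-yaw+90)%180-90)   # half-turn symmetric
        print("slide",np.round(sl,4).tolist(),"roll %.3f"%np.radians(a)); p=q; yaw=yaw-a; first=False
E
python3 - <<'E'
from h import *
plan([(549,-37,230,75.7),(549,-37,104,75.7),(549,-37,230,75.7),(521,-317,120,80.3),(521,-317,30,80.3)])
E
```

```text
now [171.4 601.1 214.7] yaw 164.1 rpy [3.1414 0.     2.8638]
slide [-0.5381, -0.51, -0.0154] roll 1.543
slide [0.0, -0.0, 0.126] roll -0.000
slide [-0.0, 0.0, -0.126] roll -0.000
slide [-0.2782, 0.042, 0.11] roll -0.080
slide [0.0, -0.0, 0.09] roll -0.000
```

Call:
step_arm --increments '[{"slide": [-0.04,-0.04,-0.03],"roll": 0},{"slide": [-0.08,-0.075,-0.03],"roll": 0},{"slide": [-0.12,-0.115,-0.03],"roll": 0},{"slide": [-0.16,-0.15,-0.03],"roll": 0},{"slide": [-0.18,-0.17,-0.03],"roll": 0}]' --fingers 1

```text
t: 1.62
eef_pos: [298.9, 386.4, 244.9]
tcp_rot: [3.141, 0.0, 2.862]
ft_force: [0.0, 0.2, 0.1]
opening: 1.001
grip_force: 0.0
```

Call:
step_arm --increments '[{"slide": [-0.04,-0.04,0],"roll": 0.15},{"slide": [-0.08,-0.075,0],"roll": 0.3},{"slide": [-0.12,-0.115,0],"roll": 0.45},{"slide": [-0.16,-0.15,0],"roll": 0.6},{"slide": [-0.18,-0.17,0],"roll": 0.743}]'

```text
t: 2.25
eef_pos: [425.4, 173.4, 244.8]
tcp_rot: [3.141, 0.0, 2.114]
ft_force: [-1.2, -0.5, 0.1]
opening: 1.0
grip_force: 0.0
```

Run:
```python
from h import *
print(state()["t"],state()["joints"])
plan([(549,-37,230,75.7),(549,-37,104,75.7)])
```

```text
2.25 [ 2.43037042e-01  2.19174450e-01  1.90538392e+00 -3.92800529e-05
  1.01642515e+00 -3.00191208e-01]
now [425.4 173.4 244.8] yaw 121.1 rpy [3.141e+00 2.000e-04 2.114e+00]
slide [-0.2439, -0.003, 0.0148] roll 0.793
slide [0.0, -0.0, 0.126] roll -0.000
```

Call:
step_arm --increments '[{"slide": [-0.06,-0.001,0],"roll": 0.18},{"slide": [-0.12,-0.002,0],"roll": 0.36},{"slide": [-0.18,-0.003,0],"roll": 0.54},{"slide": [-0.244,-0.003,0.015],"roll": 0.7},{"slide": [-0.244,-0.003,0.015],"roll": 0.793}]'

```text
t: 2.88
eef_pos: [550.5, -37.4, 228.3]
tcp_rot: [-3.141, 0.0, 1.32]
ft_force: [-0.2, 1.3, -0.3]
opening: 0.998
grip_force: 0.0
```

Call:
step_arm --increments '[{"slide": [0,0,0.04],"roll": 0},{"slide": [0,0,0.08],"roll": 0},{"slide": [0,0,0.11],"roll": 0},{"slide": [0,0,0.126],"roll": 0},{"slide": [0,0,0.126],"roll": 0}]'

```text
t: 3.5
eef_pos: [549.2, -34.2, 103.2]
tcp_rot: [-3.14, 0.0, 1.328]
ft_force: [0.9, -0.7, 0.0]
opening: 0.999
grip_force: 0.0
```

Call:
step_arm --increments '[{"slide": [0,0,0],"roll": 0},{"slide": [0,0,0],"roll": 0},{"slide": [0,0,0],"roll": 0},{"slide": [0,0,0],"roll": 0},{"slide": [0,0,0],"roll": 0}]' --fingers 0.2

```text
t: 4.12
eef_pos: [549.3, -34.2, 103.7]
tcp_rot: [3.141, -0.0, 1.328]
ft_force: [0.3, -0.3, 0.3]
opening: 0.53
grip_force: 0.0
```

Call:
step_arm --increments '[{"slide": [0,0,0],"roll": 0},{"slide": [0,0,0],"roll": 0},{"slide": [0,0,0],"roll": 0},{"slide": [0,0,0],"roll": 0}]' --fingers 0.2

```text
t: 4.62
eef_pos: [549.4, -34.2, 103.7]
tcp_rot: [3.141, -0.0, 1.328]
ft_force: [-0.2, -0.9, 0.2]
opening: 0.422
grip_force: 30.0
```

Call:
step_arm --increments '[{"slide": [0,0,-0.02],"roll": 0},{"slide": [0,0,-0.06],"roll": 0},{"slide": [0,0,-0.1],"roll": 0},{"slide": [0,0,-0.12],"roll": 0},{"slide": [0,0,-0.12],"roll": 0}]'

```text
t: 5.25
eef_pos: [549.6, -34.2, 224.5]
tcp_rot: [3.139, -0.0, 1.328]
ft_force: [-0.7, 0.1, -2.0]
opening: 0.417
grip_force: 30.0
```

Run:
```python
from h import *
print(state())
plan([(521,-317,110,80.3),(521,-317,30,80.3)])
```

```text
{'t': 5.25, 'joints': array([-1.82229212e-01,  3.74091982e-01,  1.73139431e+00,  1.14539812e-04,
        1.03393465e+00,  6.06835189e-02]), 'qvel': array([-6.85607082e-05,  3.39406383e-02,  3.75312486e-02,  5.57890945e-04,
       -2.86282337e-02, -2.04537264e-03]), 'tau': array([ 5.56586974e-02, -5.55512810e+01, -2.68797201e+01,  7.19964271e-02,
        4.24535293e-01,  4.25839044e-04]), 'eef_pos': array([549.59124365, -34.23835657, 224.5320211 ]), 'tcp_rot': array([ 3.13943092e+00, -2.30077579e-04,  1.32782537e+00]), 'ft_force': array([-0.73517418,  0.10644041, -2.04646558]), 'moment': array([-0.12946747,  0.0714748 ,  0.03105429]), 'grip_force': 29.978354573249817, 'opening': 0.4174493840010851}
now [549.6 -34.2 224.5] yaw 76.1 rpy [ 3.1394e+00 -2.0000e-04  1.3278e+00]
slide [-0.2814, 0.04, 0.1146] roll -0.074
slide [0.0, -0.0, 0.08] roll -0.000
```

Call:
step_arm --increments '[{"slide": [-0.05,0.007,0],"roll": -0.02},{"slide": [-0.105,0.015,0],"roll": -0.04},{"slide": [-0.16,0.023,0.02],"roll": -0.06},{"slide": [-0.215,0.031,0.06],"roll": -0.074},{"slide": [-0.26,0.037,0.08],"roll": -0.074}]'

```text
t: 5.88
eef_pos: [521.4, -296.6, 140.4]
tcp_rot: [-3.139, -0.002, 1.402]
ft_force: [0.0, 0.6, -1.9]
opening: 0.419
grip_force: 30.0
```

Call:
step_arm --increments '[{"slide": [-0.021,0.003,0.03],"roll": 0},{"slide": [-0.021,0.003,0.06],"roll": 0},{"slide": [-0.021,0.003,0.085],"roll": 0},{"slide": [-0.021,0.003,0.1],"roll": 0},{"slide": [-0.021,0.003,0.1],"roll": 0}]'

```text
t: 6.5
eef_pos: [521.5, -316.2, 42.2]
tcp_rot: [-3.139, -0.001, 1.402]
ft_force: [0.2, -0.7, -1.9]
opening: 0.421
grip_force: 30.0
```

Run:
```python
from h import *
plan([(521,-317,31,80.3)])
```

```text
now [ 521.5 -316.2   42.2] yaw 80.3 rpy [-3.1393e+00 -1.3000e-03  1.4019e+00]
slide [-0.0009, -0.0004, 0.0112] roll 0.000
```

Call:
step_arm --increments '[{"slide": [0,0,0.006],"roll": 0},{"slide": [0,0,0.011],"roll": 0},{"slide": [0,0,0.012],"roll": 0},{"slide": [0,0,0.012],"roll": 0}]'

```text
t: 7.0
eef_pos: [522.2, -316.7, 31.8]
tcp_rot: [3.141, 0.0, 1.402]
ft_force: [-0.4, -0.5, -0.8]
opening: 0.419
grip_force: 30.0
```

Call:
step_arm --increments '[{"slide": [0,0,0],"roll": 0},{"slide": [0,0,0],"roll": 0},{"slide": [0,0,0],"roll": 0},{"slide": [0,0,0],"roll": 0},{"slide": [0,0,0],"roll": 0}]' --fingers 0.8

```text
t: 7.62
eef_pos: [522.1, -316.7, 31.6]
tcp_rot: [3.142, -0.0, 1.402]
ft_force: [-0.1, -0.3, 0.2]
opening: 0.797
grip_force: 0.0
```

Call:
step_arm --increments '[{"slide": [0,0,-0.04],"roll": 0},{"slide": [0,0,-0.09],"roll": 0},{"slide": [0,0,-0.15],"roll": 0},{"slide": [0,0,-0.2],"roll": 0},{"slide": [0,0,-0.22],"roll": 0}]'

```text
t: 8.25
eef_pos: [522.6, -317.0, 255.0]
tcp_rot: [3.138, 0.002, 1.402]
ft_force: [-0.1, -0.3, -1.6]
opening: 0.801
grip_force: 0.0
```

Run:
```python
from h import *
np.set_printoptions(precision=3,suppress=True)
for c in ("top","scene"):
    im=cam(c); save(im,c+"2.png"); np.savez(c+"2.npz",**im)
    P=cloud(im); hsv=cv2.cvtColor(im["color"],cv2.COLOR_RGB2HSV).astype(int)
    H,S,V=hsv[...,0],hsv[...,1],hsv[...,2]; x,y,z=P[...,0],P[...,1],P[...,2]; ok=im["z_map"]>0
    near=np.hypot(x-550,y+37)<110
    R=near&ok&((H<6)|(H>174))&(S>120)&(z>40)&(z<115); Y=near&ok&(H>18)&(H<35)&(S>120)&(z>40)&(z<115)
    print(c,"red",rect(P[R&(z>90)]),np.median(P[R][:,2]),"yel",rect(P[Y&(z>90)]))
    b=near&ok&(S<100)&(V<120)&(z<14)&(z>3); print("base",rect(P[b]))
    sq=(np.hypot(x-521,y+317)<110)&ok&(z>45); print("sq",rect(P[sq]),np.percentile(P[sq][:,2],[5,50,95]))
plan([(549,-37,250,75)])
```

```text
top red (array([557.9,   6.8,  36.4,  35.9]), -16.2) 92.43698562885982 yel (array([536.6, -70.1,  36. ,  36. ]), -15.5)
base (array([547.4, -31.2, 148.8,  70. ]), 74.3)
sq (array([ 513.3, -303.3,  190. ,  132.7]), -37.1) [ 60.197 568.012 622.752]
scene red (array([557.2,   5.6,  37.3,  33.6]), -18.8) 98.59032055814168 yel (array([536.4, -70.6,  39.1,  34.8]), -14.9)
base (array([543.9, -32.2, 149.1,  76.4]), 74.3)
sq (array([ 514.4, -313.2,  204.6,  147.3]), -37.3) [ 71.931 541.061 615.562]
now [ 522.6 -317.   254. ] yaw 80.3 rpy [3.138 0.002 1.402]
slide [0.2805, -0.0211, 0.0034] roll 0.093
```

Run:
```python
import cv2,numpy as np
a=cv2.imread("pics/top2.png")[180:300,200:560]; b=cv2.imread("pics/scene2.png")[120:360,90:450]
cv2.imwrite("pics/c2.png",np.vstack([cv2.resize(a,(720,240)),cv2.resize(b,(540,360)).copy() if 0 else cv2.copyMakeBorder(cv2.resize(b,(540,350)),0,0,0,180,cv2.BORDER_CONSTANT)]))
```

```text
(no output)
```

View pics/c2.png

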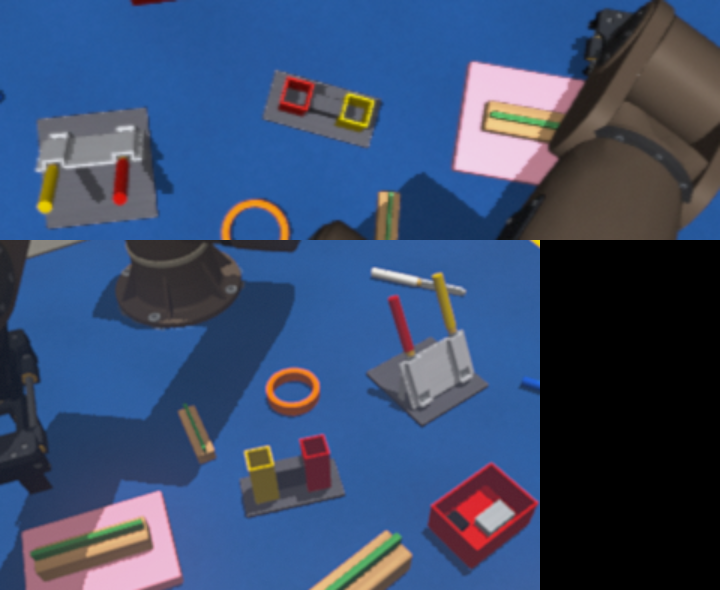

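```bash
sed -i 's/a=-((y2-yaw+90)%180-90).*/a=-((y2-yaw+180)%360-180)/' h.py
python3 - <<'E'
from h import *
plan([(438,225.4,250,186.7),(438,225.4,132,186.7)])
E
```

```text
now [ 522.6 -317.   254. ] yaw 80.3 rpy [3.1378e+00 1.9000e-03 1.4019e+00]
slide [0.5205, -0.1746, 0.0024] roll -1.857
slide [0.0, -0.0, 0.118] roll -0.000
```

Call:
step_arm --increments '[{"slide": [0.055,-0.018,0],"roll": 0},{"slide": [0.11,-0.036,0],"roll": 0},{"slide": [0.165,-0.055,0],"roll": 0},{"slide": [0.22,-0.073,0],"roll": 0},{"slide": [0.27,-0.09,0],"roll": 0}]'

```text
t: 8.98
eef_pos: [477.8, -33.5, 250.4]
tcp_rot: [-3.14, -0.0, 1.402]
ft_force: [0.7, -0.5, 0.3]
opening: 0.797
grip_force: 0.0
```

Call:
step_arm --increments '[{"slide": [0.055,-0.018,0],"roll": -0.18},{"slide": [0.11,-0.036,0],"roll": -0.36},{"slide": [0.165,-0.055,0],"roll": -0.54},{"slide": [0.22,-0.073,0],"roll": -0.72},{"slide": [0.25,-0.085,0.002],"roll": -0.9}]'

```text
t: 9.6
eef_pos: [436.0, 227.5, 248.4]
tcp_rot: [-3.14, -0.001, 2.31]
ft_force: [0.1, -0.3, 0.1]
opening: 0.797
grip_force: 0.0
```

Call:
step_arm --increments '[{"slide": [0,0,0],"roll": -0.18},{"slide": [0,0,0],"roll": -0.36},{"slide": [0,0,0],"roll": -0.54},{"slide": [0,0,0],"roll": -0.72},{"slide": [0,0,0],"roll": -0.9}]'

```text
t: 10.22
eef_pos: [436.6, 225.2, 248.3]
tcp_rot: [-3.141, -0.002, -3.075]
ft_force: [0.1, 0.5, -0.5]
opening: 0.799
grip_force: 0.0
```

Run:
```python
from h import *
print(state()["t"],np.round(state()["joints"],2))
plan([(438,225.4,132,186.7)])
im=cam("wrist"); save(im,"w1.png")
for t in("knife_red_grip","knife_red"):
  for m in mark_of("wrist",t)[:3]:
    u,v=m["uv"]; print(t,m["confidence"],u,v,world(im,u,v,z=151)[0],world(im,u,v)[0])
```

```text
10.225 [ 0.34  0.26  1.83  0.    1.05 -1.3 ]
now [436.6 225.2 248.3] yaw -176.2 rpy [-3.1411e+00 -2.0000e-03 -3.0755e+00]
slide [-0.0016, 0.0002, 0.1163] roll -0.051
knife_red_grip 0.75 314.4 241.3 [436.8159817  224.70821015 151.        ] [425.30903577 224.14309852 187.86512901]
knife_red 0.7 592.2 83.7 [327.94577756 383.36516225 151.        ] [314.9764998  467.00563382  13.31521129]
knife_red 0.6 320.6 275.5 [460.81147302 230.46552236 151.        ] [489.14593776 233.062497    80.4625124 ]
```

View pics/w1.png

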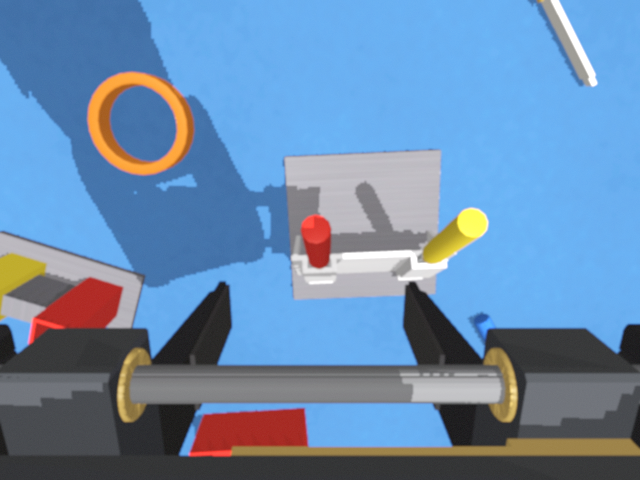

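The wrist view shows the red handle centred at (316,240) between the fingers and the yellow at (455,235), which agrees with my numbers. Next I descend and grip.

Call:
step_arm --increments '[{"slide": [0,0,0.03],"roll": -0.051},{"slide": [-0.001,0,0.07],"roll": -0.051},{"slide": [-0.001,0,0.1],"roll": -0.051},{"slide": [-0.001,0,0.116],"roll": -0.051},{"slide": [-0.001,0,0.116],"roll": -0.051}]'

```text
t: 11.0
eef_pos: [437.4, 225.1, 132.4]
tcp_rot: [-3.141, -0.003, -3.034]
ft_force: [0.7, -0.2, 0.3]
opening: 0.802
grip_force: 0.0
```

Call:
step_arm --increments '[{"slide": [0,0,0],"roll": 0},{"slide": [0,0,0],"roll": 0},{"slide": [0,0,0],"roll": 0},{"slide": [0,0,0],"roll": 0},{"slide": [0,0,0],"roll": 0}]' --fingers 0

```text
t: 11.62
eef_pos: [438.1, 225.4, 133.8]
tcp_rot: [3.141, 0.0, -3.03]
ft_force: [0.5, 0.1, -0.2]
opening: 0.33
grip_force: 0.0
```

Call:
step_arm --increments '[{"slide": [0,0,0],"roll": 0},{"slide": [0,0,0],"roll": 0},{"slide": [0,0,0],"roll": 0},{"slide": [0,0,0],"roll": 0}]' --fingers 0

```text
t: 12.12
eef_pos: [438.1, 225.4, 133.6]
tcp_rot: [3.141, 0.0, -3.03]
ft_force: [-0.9, 1.1, 0.5]
opening: 0.182
grip_force: 30.0
```

Call:
step_arm --increments '[{"slide": [0.01,0,-0.0173],"roll": 0},{"slide": [0.02,0,-0.0346],"roll": 0},{"slide": [0.03,0,-0.052],"roll": 0},{"slide": [0.04,0,-0.0693],"roll": 0},{"slide": [0.05,0,-0.0866],"roll": 0}]'

```text
t: 12.75
eef_pos: [387.7, 219.7, 221.1]
tcp_rot: [3.142, -0.0, -3.03]
ft_force: [0.4, 0.5, -0.3]
opening: 0.187
grip_force: 30.0
```

Call:
step_arm --increments '[{"slide": [0,0,-0.03],"roll": 0},{"slide": [0,0,-0.06],"roll": 0},{"slide": [0,0,-0.08],"roll": 0},{"slide": [0,0,-0.08],"roll": 0}]'

```text
t: 13.25
eef_pos: [388.4, 219.9, 301.4]
tcp_rot: [3.141, 0.003, -3.03]
ft_force: [0.1, 0.6, -0.7]
opening: 0.186
grip_force: 30.0
```

```bash
cat >> h.py <<'E'
def knife(c,col,zmin=100):
    s=state(); im=cam(c); P=cloud(im); hsv=cv2.cvtColor(im["color"],cv2.COLOR_RGB2HSV).astype(int)
    H,S=hsv[...,0],hsv[...,1]; b=((H<6)|(H>174))&(S>130) if col=="red" else (H>18)&(H<35)&(S>110)
    b&=(im["z_map"]>0)&(P[...,2]>zmin)&(np.linalg.norm(P-(s["eef_pos"]+[0,0,19]),axis=2)<90)
    Q=P[b]; cc,d=axisfit(Q); print(c,col,len(Q),np.round(cc,1),np.round(d,3),"tilt %.1f az %.1f"%(np.degrees(np.arccos(d[2])),np.degrees(np.arctan2(d[1],d[0]))))
    return im
E
python3 - <<'E'
from h import *
print(state()["t"],state()["ft_force"],state()["opening"])
im=knife("scene","red"); save(im,"s3.png"); knife("top","red")
cv2.imwrite("pics/s3c.png",cv2.resize(im["color"][60:220,300:460,::-1],(480,480)))
plan([(557.6,6.5,300,164.5)])
E
```

```text
13.25 [ 0.08555818  0.58349558 -0.74945371] 0.18551029495775795
scene red 110 [404.4 219.2 306.3] [-0.476  0.008  0.879] tilt 28.4 az 179.0
top red 0 [nan nan nan] [0. 0. 0.] tilt 90.0 az 0.0
now [387.9 219.7 299.7] yaw -173.6 rpy [-3.1415e+00 -6.0000e-04 -3.0304e+00]
slide [-0.145, -0.2307, -0.0004] roll 0.382h.py:24: RuntimeWarning: Mean of empty slice.
  c=P.mean(0); d=np.linalg.svd(P-c)[2][0]; d*=np.sign(d[2]); return c,d
  ret = um.true_divide(
```

View pics/s3c.png

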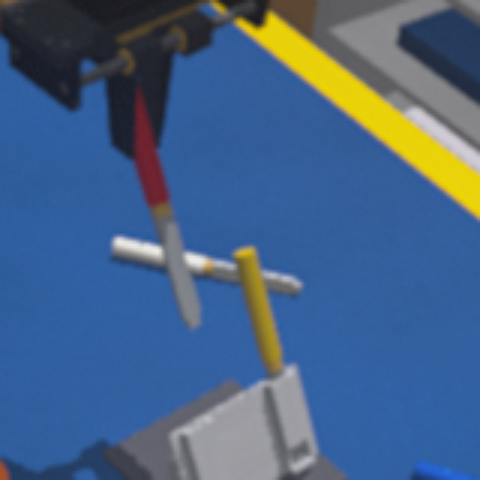

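Run:
```python
from h import *
im=cam("scene"); u,v=363.0,166.5
for dv in (0,-2,-4): print(world(im,u,v+dv)[0])
P=cloud(im); s=state(); p=s["eef_pos"]
# steel: low-saturation points inside a tube round the expected axis
d=np.array([-.497,-.056,.866]); g=p+[0,0,19]; r=P-g; t=r@d; dist=np.linalg.norm(r-t[...,None]*d,axis=2)
m=(dist<15)&(t<-30)&(t>-170)&(im["z_map"]>0); print(m.sum(),"t range",t[m].min(),t[m].max(),"tip pts",P[m][np.argsort(t[m])[:5]].round(1))
print("axis",axisfit(P[m]))
e=np.array([np.cos(np.radians(-15.5)),np.sin(np.radians(-15.5))]); 
for n,c in (("red",(557.6,6.5)),("yel",(536.5,-70.3))): print(n,np.array(c)-65.5*e)
a=np.array([557.6,6.5])-65.5*e
plan([(*a,300,164.5),(*a,226,164.5),(*a,176,164.5)])
```

```text
[462.47966658 224.77892748 194.27331703]
[458.24725559 227.49740923 195.67898448]
[456.87245396 228.04616647 200.26330032]
393 t range -151.78461039697095 -30.020766458941868 tip pts [[462.1 225.7 186.1]
 [464.1 229.5 188.8]
 [462.7 227.8 188.6]
 [463.5 232.5 190. ]
 [459.7 224.5 187.8]]
axis (array([433.07856016, 223.81683556, 244.37822878]), array([-0.45535006, -0.07993421,  0.88671689]))
red [494.48220531  24.00411363]
yel [473.38220531 -52.79588637]
now [387.9 219.7 299.4] yaw -173.6 rpy [-3.1413e+00 -1.3000e-03 -3.0304e+00]
slide [-0.0842, -0.2063, -0.0007] roll 0.382
slide [0.0, -0.0, 0.074] roll -0.000
slide [0.0, -0.0, 0.05] roll -0.000
```

Call:
step_arm --increments '[{"slide": [-0.02,-0.05,0],"roll": 0.1},{"slide": [-0.042,-0.103,0],"roll": 0.2},{"slide": [-0.063,-0.155,0],"roll": 0.3},{"slide": [-0.0842,-0.2063,0],"roll": 0.382},{"slide": [-0.0842,-0.2063,0],"roll": 0.382}]'

```text
t: 14.02
eef_pos: [495.8, 21.4, 298.7]
tcp_rot: [-3.141, -0.002, 2.866]
ft_force: [-0.8, 0.3, -1.4]
opening: 0.187
grip_force: 30.0
```

Call:
step_arm --increments '[{"slide": [0,0,0.03],"roll": 0},{"slide": [0,0,0.06],"roll": 0},{"slide": [0,0,0.07],"roll": 0},{"slide": [0,0,0.07],"roll": 0}]'

```text
t: 14.52
eef_pos: [494.7, 24.6, 230.0]
tcp_rot: [-3.141, -0.001, 2.872]
ft_force: [-0.0, 0.6, -0.9]
opening: 0.185
grip_force: 30.0
```

```bash
cat >> h.py <<'E'
def tipfit(c="scene",az=164.5,tilt=30,tr=(-170,-30)):
    im=cam(c); P=cloud(im); g=state()["eef_pos"]+[0,0,19]; a,t0=np.radians([az,tilt])
    d=np.array([np.sin(t0)*np.cos(a),np.sin(t0)*np.sin(a),np.cos(t0)])
    r=P-g; t=r@d; dist=np.linalg.norm(r-t[...,None]*d,axis=2); m=(dist<14)&(t<tr[1])&(t>tr[0])&(im["z_map"]>0)
    Q=P[m]; k=np.argsort(t[m])[:6]; cc,dd=axisfit(Q)
    print(c,len(Q),"tip",Q[k].mean(0).round(1),"expected",(g-150*d).round(1),"dir",dd.round(3)); return im
E
python3 - <<'E'
from h import *
a=(494.5,24.0)
plan([(*a,226,164.5),(*a,176,164.5)])
im=tipfit("scene"); save(im,"s4.png"); tipfit("top")
cv2.imwrite("pics/s4c.png",cv2.resize(im["color"][140:320,200:380,::-1],(540,540)))
E
```

```text
now [494.7  24.6 230. ] yaw 164.5 rpy [-3.1415e+00 -1.2000e-03  2.8716e+00]
slide [0.0, -0.0007, 0.004] roll 0.001
slide [0.0, -0.0, 0.05] roll -0.000
scene 457 tip [573.    3.7 100.8] expected [567.3   4.5 119.8] dir [-0.437  0.118  0.892]
top 0 tip [nan nan nan] expected [567.5   4.4 120.1] dir [0. 0. 0.]h.py:24: RuntimeWarning: Mean of empty slice.
  c=P.mean(0); d=np.linalg.svd(P-c)[2][0]; d*=np.sign(d[2]); return c,d
  ret = um.true_divide(
h.py:47: RuntimeWarning: Mean of empty slice.
  print(c,len(Q),"tip",Q[k].mean(0).round(1),"expected",(g-150*d).round(1),"dir",dd.round(3)); return im
```

View pics/s4c.png

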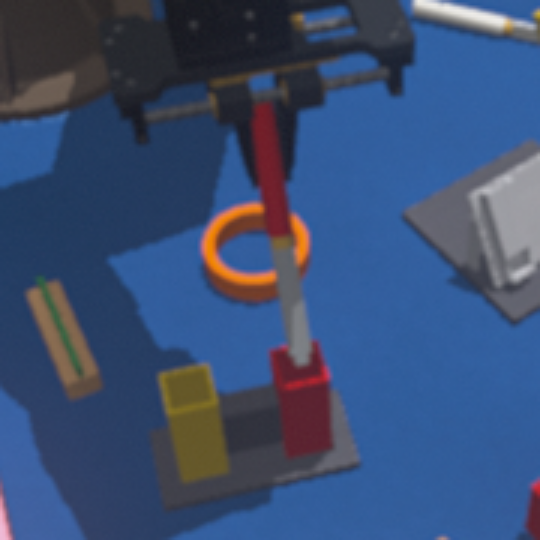

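The knife tip at crop (298,362) hangs over the red pocket opening. I'll lower it in steps and watch the force.

Call:
step_arm --increments '[{"slide": [0,-0.001,0.01],"roll": 0},{"slide": [0,-0.001,0.018],"roll": 0},{"slide": [0,-0.001,0.026],"roll": 0},{"slide": [0,-0.001,0.03],"roll": 0},{"slide": [0,-0.001,0.03],"roll": 0}]'

```text
t: 15.25
eef_pos: [494.6, 23.2, 199.9]
tcp_rot: [-3.142, -0.001, 2.871]
ft_force: [0.6, 0.0, -1.1]
opening: 0.183
grip_force: 30.0
```

Call:
step_arm --increments '[{"slide": [0,0,0.008],"roll": 0},{"slide": [0,0,0.016],"roll": 0},{"slide": [0,0,0.022],"roll": 0},{"slide": [0,0,0.022],"roll": 0}]'

```text
t: 15.75
eef_pos: [494.5, 23.2, 177.7]
tcp_rot: [-3.141, -0.001, 2.871]
ft_force: [-0.9, -1.2, -0.3]
opening: 0.184
grip_force: 30.0
```

Run:
```python
from h import *
print(state()["ft_force"],state()["moment"]); plan([(494.5,24,176,164.5)])
im=knife("scene","red")
cv2.imwrite("pics/s5c.png",cv2.resize(im["color"][140:320,200:380,::-1],(540,540)))
```

```text
[-0.93115724 -1.24532499 -0.34466913] [0.0326494  0.02947627 0.01794268]
now [494.5  23.2 177.7] yaw 164.5 rpy [-3.1415e+00 -1.0000e-03  2.8709e+00]
slide [0.0002, 0.0008, 0.0017] roll -0.000
scene red 254 [505.7  18.7 190.6] [-0.394  0.113  0.912] tilt 24.2 az 164.0
```

View pics/s5c.png

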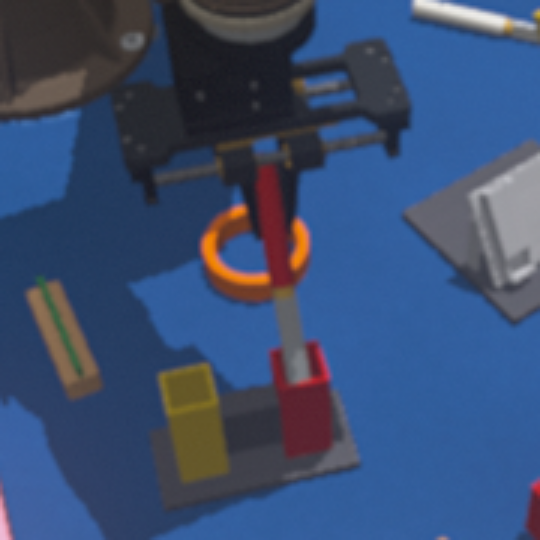

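Call:
step_arm --increments '[{"slide": [-0.008,0,0],"roll": 0},{"slide": [-0.016,0,0],"roll": 0},{"slide": [-0.024,0,0],"roll": 0},{"slide": [-0.032,0,0],"roll": 0},{"slide": [-0.036,0,0],"roll": 0}]'

```text
t: 16.42
eef_pos: [529.4, 13.6, 178.3]
tcp_rot: [3.142, -0.001, 2.871]
ft_force: [-4.2, 0.4, 3.0]
opening: 0.184
grip_force: 30.0
```

Call:
step_arm --increments '[{"slide": [-0.008,0,0],"roll": 0},{"slide": [-0.016,0,0],"roll": 0},{"slide": [-0.024,0,0],"roll": 0},{"slide": [-0.03,0,0],"roll": 0},{"slide": [-0.034,0,0],"roll": 0}]'

```text
t: 17.05
eef_pos: [562.5, 4.4, 178.1]
tcp_rot: [3.142, -0.0, 2.871]
ft_force: [-3.0, 0.4, 1.4]
opening: 0.183
grip_force: 30.0
```

Run:
```python
from h import *
print(state()["ft_force"],state()["moment"]); plan([(557.6,6.5,150,164.5)])
im=knife("scene","red")
```

```text
[-3.02322652  0.36855738  1.38320968] [0.27430649 0.903459   0.03657538]
now [562.5   4.4 178.1] yaw 164.5 rpy [ 3.1415e+00 -1.0000e-04  2.8707e+00]
slide [0.0053, 0.0008, 0.0281] roll -0.000
scene red 157 [558.4   4.6 193.3] [-0.133  0.066  0.989] tilt 8.6 az 153.8
```

Call:
step_arm --increments '[{"slide": [0.002,0,0.01],"roll": 0},{"slide": [0.002,0,0.02],"roll": 0},{"slide": [0.002,0,0.03],"roll": 0},{"slide": [0.002,0,0.037],"roll": 0},{"slide": [0.002,0,0.037],"roll": 0}]'

```text
t: 17.73
eef_pos: [560.0, 5.0, 140.5]
tcp_rot: [-3.141, -0.001, 2.871]
ft_force: [-0.3, 0.5, -0.7]
opening: 0.182
grip_force: 30.0
```

Call:
step_arm --increments '[{"slide": [0,0,0],"roll": 0},{"slide": [0,0,0],"roll": 0},{"slide": [0,0,0],"roll": 0},{"slide": [0,0,0],"roll": 0},{"slide": [0,0,0],"roll": 0}]' --fingers 0.6

```text
t: 18.35
eef_pos: [560.2, 5.0, 141.3]
tcp_rot: [3.141, 0.0, 2.871]
ft_force: [-0.6, -0.1, -0.6]
opening: 0.594
grip_force: 0.0
```

Call:
step_arm --increments '[{"slide": [0,0,-0.03],"roll": 0},{"slide": [0,0,-0.07],"roll": 0},{"slide": [0,0,-0.11],"roll": 0},{"slide": [0,0,-0.13],"roll": 0},{"slide": [0,0,-0.13],"roll": 0}]'

```text
t: 18.98
eef_pos: [560.5, 5.0, 272.4]
tcp_rot: [3.141, 0.003, 2.871]
ft_force: [1.1, -0.7, -0.4]
opening: 0.603
grip_force: 0.0
```

```bash
cat >> h.py <<'E'
def standing(col,cx,cy):
    im=cam("scene"); P=cloud(im); hsv=cv2.cvtColor(im["color"],cv2.COLOR_RGB2HSV).astype(int); H,S=hsv[...,0],hsv[...,1]
    b=((H<6)|(H>174))&(S>130) if col=="red" else (H>18)&(H<35)&(S>110)
    b&=(im["z_map"]>0)&(P[...,2]>112)&(np.hypot(P[...,0]-cx,P[...,1]-cy)<60); Q=P[b]; cc,d=axisfit(Q)
    print(col,len(Q),cc.round(1),d.round(3),"ztop",Q[:,2].max().round(1),"tilt %.1f"%np.degrees(np.arccos(d[2])))
E
python3 - <<'E'
from h import *
print(state()["t"],np.round(state()["joints"],2)); standing("red",557,6)
plan([(428,314.4,260,186.7),(428,314.4,132,186.7)])
E
```

```text
18.975 [-0.11  0.34  1.64  0.    1.15 -1.41]
red 152 [541.8   9.9 165.1] [-0.236  0.102  0.967] ztop 197.5 tilt 14.9
now [560.1   5.  271.1] yaw 164.5 rpy [3.1414e+00 5.0000e-04 2.8708e+00]
slide [0.21, 0.2627, 0.011] roll -0.388
slide [-0.0, -0.0, 0.128] roll -0.000
```

Red is down (tilt 0.26 rad). Next is the yellow knife.

Call:
step_arm --increments '[{"slide": [0.035,0.044,0],"roll": -0.06},{"slide": [0.07,0.088,0],"roll": -0.12},{"slide": [0.105,0.131,0],"roll": -0.2},{"slide": [0.14,0.175,0],"roll": -0.3},{"slide": [0.17,0.2127,0],"roll": -0.388}]'

```text
t: 19.65
eef_pos: [451.9, 256.9, 269.8]
tcp_rot: [-3.141, -0.002, -3.021]
ft_force: [0.5, 0.0, 0.2]
opening: 0.599
grip_force: 0.0
```

Run:
```python
from h import *
plan([(428,314.4,250,186.7),(428,314.4,132,186.7)])
```

```text
now [451.9 256.9 269.8] yaw -173.1 rpy [-3.1412e+00 -2.0000e-03 -3.0209e+00]
slide [0.0168, 0.0599, 0.0198] roll 0.004
slide [0.0, -0.0, 0.118] roll -0.000
```

Call:
step_arm --increments '[{"slide": [0.008,0.03,0.01],"roll": 0},{"slide": [0.017,0.06,0.02],"roll": 0},{"slide": [0.017,0.06,0.02],"roll": 0},{"slide": [0.017,0.06,0.02],"roll": 0}]' --fingers 0.7

```text
t: 20.15
eef_pos: [429.4, 312.6, 250.5]
tcp_rot: [-3.141, -0.001, -3.024]
ft_force: [-0.5, -1.3, 0.2]
opening: 0.697
grip_force: 0.0
```

Run:
```python
from h import *
plan([(428,314.4,132,186.7)])
im=cam("wrist"); save(im,"w2.png")
for m in mark_of("wrist","knife_yellow_grip")[:2]:
    u,v=m["uv"]; print(m["confidence"],u,v,world(im,u,v,z=151)[0])
```

```text
now [429.4 312.6 250.5] yaw -173.3 rpy [-3.1410e+00 -1.1000e-03 -3.0241e+00]
slide [0.001, 0.002, 0.1185] roll 0.001
0.96 316.6 241.5 [430.48286638 313.73045974 151.        ]
```

Call:
step_arm --increments '[{"slide": [0,0.0015,0.03],"roll": 0},{"slide": [0,0.0015,0.07],"roll": 0},{"slide": [0,0.0015,0.1],"roll": 0},{"slide": [0,0.0015,0.118],"roll": 0},{"slide": [0,0.0015,0.118],"roll": 0}]'

```text
t: 20.88
eef_pos: [429.2, 313.6, 132.4]
tcp_rot: [-3.141, -0.002, -3.026]
ft_force: [0.3, -0.3, 0.4]
opening: 0.7
grip_force: 0.0
```

Call:
step_arm --increments '[{"slide": [0,0,0],"roll": 0},{"slide": [0,0,0],"roll": 0},{"slide": [0,0,0],"roll": 0},{"slide": [0,0,0],"roll": 0},{"slide": [0,0,0],"roll": 0}]' --fingers 0

```text
t: 21.5
eef_pos: [429.2, 314.6, 133.4]
tcp_rot: [3.141, 0.0, -3.024]
ft_force: [-0.0, -0.0, -0.6]
opening: 0.232
grip_force: 0.0
```

Call:
step_arm --increments '[{"slide": [0,0,0],"roll": 0},{"slide": [0,0,0],"roll": 0},{"slide": [0,0,0],"roll": 0},{"slide": [0,0,0],"roll": 0}]' --fingers 0

```text
t: 22.0
eef_pos: [429.2, 314.6, 133.3]
tcp_rot: [3.141, 0.0, -3.024]
ft_force: [0.1, -0.0, -0.3]
opening: 0.185
grip_force: 30.0
```

Call:
step_arm --increments '[{"slide": [0.01,0,-0.0173],"roll": 0},{"slide": [0.02,0,-0.0346],"roll": 0},{"slide": [0.03,0,-0.052],"roll": 0},{"slide": [0.04,0,-0.0693],"roll": 0},{"slide": [0.05,0,-0.0866],"roll": 0}]'

```text
t: 22.62
eef_pos: [378.7, 308.6, 221.3]
tcp_rot: [3.141, 0.0, -3.024]
ft_force: [0.0, -0.4, -0.7]
opening: 0.181
grip_force: 30.0
```

Call:
step_arm --increments '[{"slide": [0,0,-0.04],"roll": 0},{"slide": [0,0,-0.08],"roll": 0},{"slide": [0,0,-0.12],"roll": 0},{"slide": [0,0,-0.14],"roll": 0},{"slide": [0,0,-0.14],"roll": 0}]'

```text
t: 23.25
eef_pos: [379.3, 308.7, 361.4]
tcp_rot: [3.14, 0.002, -3.024]
ft_force: [-0.8, -0.7, -1.7]
opening: 0.186
grip_force: 30.0
```

Run:
```python
from h import *
print(state()["t"],state()["opening"]); tipfit("scene",az=186.7)
a=(473.4,-52.8)
plan([(*a,350,164.5),(*a,230,164.5)])
```

```text
23.25 0.18647277565094744
scene 412 tip [453.7 317.8 250.7] expected [453.6 317.3 249.2] dir [-0.459 -0.09   0.884]
now [379.1 308.5 360.1] yaw -173.3 rpy [ 3.1412e+00  6.0000e-04 -3.0243e+00]
slide [-0.0514, -0.3699, 0.01] roll 0.388
slide [0.0, -0.0, 0.12] roll -0.000
```

Call:
step_arm --increments '[{"slide": [-0.008,-0.055,0],"roll": 0.05},{"slide": [-0.016,-0.11,0],"roll": 0.1},{"slide": [-0.023,-0.165,0],"roll": 0.2},{"slide": [-0.03,-0.22,0],"roll": 0.3},{"slide": [-0.038,-0.27,0],"roll": 0.388}]'

```text
t: 23.92
eef_pos: [448.4, 43.2, 358.7]
tcp_rot: [-3.141, -0.002, 2.867]
ft_force: [1.0, 0.4, -1.3]
opening: 0.182
grip_force: 30.0
```

Run:
```python
from h import *
a=(473.4,-52.8)
plan([(*a,350,164.5),(*a,230,164.5)])
```

```text
now [448.4  43.2 358.7] yaw 164.3 rpy [-3.1413e+00 -1.9000e-03  2.8674e+00]
slide [-0.0501, -0.0856, 0.0087] roll -0.004
slide [0.0, -0.0, 0.12] roll -0.000
```

Call:
step_arm --increments '[{"slide": [-0.025,-0.043,0.005],"roll": 0},{"slide": [-0.05,-0.0856,0.009],"roll": 0},{"slide": [-0.05,-0.0856,0.009],"roll": 0},{"slide": [-0.05,-0.0856,0.009],"roll": 0}]'

```text
t: 24.42
eef_pos: [473.6, -50.5, 350.0]
tcp_rot: [3.141, -0.002, 2.87]
ft_force: [-0.0, 0.6, -0.7]
opening: 0.184
grip_force: 30.0
```

Call:
step_arm --increments '[{"slide": [0,0,0.04],"roll": 0},{"slide": [0,0,0.08],"roll": 0},{"slide": [0,0,0.11],"roll": 0},{"slide": [0,0,0.118],"roll": 0},{"slide": [0,0,0.118],"roll": 0}]'

```text
t: 25.05
eef_pos: [474.2, -50.2, 233.2]
tcp_rot: [3.141, 0.0, 2.872]
ft_force: [-0.1, 0.3, 0.4]
opening: 0.185
grip_force: 30.0
```

Run:
```python
from h import *
a=(473.4,-52.8); plan([(*a,177,164.5)])
im=tipfit("scene",tr=(-147,-30))
cv2.imwrite("pics/s6c.png",cv2.resize(im["color"][140:320,180:360,::-1],(540,540)))
```

```text
now [474.2 -50.2 233.2] yaw 164.5 rpy [3.1414e+00 1.0000e-04 2.8719e+00]
slide [0.0001, -0.0027, 0.0562] roll 0.001
scene 443 tip [544.4 -69.4 126.6] expected [546.7 -70.5 122.8] dir [-0.441  0.121  0.889]
```

View pics/s6c.png

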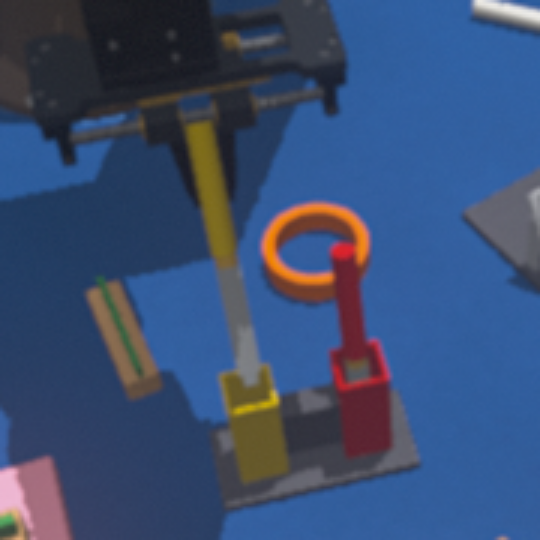

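Red stands in its pocket, and the yellow tip at (248,380) hangs over the yellow pocket. I'll shift 2.5 mm sideways and lower it.

Call:
step_arm --increments '[{"slide": [0,-0.0025,0],"roll": 0},{"slide": [0,-0.0025,0.01],"roll": 0},{"slide": [0,-0.0025,0.02],"roll": 0},{"slide": [0,-0.0025,0.03],"roll": 0},{"slide": [0,-0.0025,0.033],"roll": 0}]'

```text
t: 25.72
eef_pos: [473.2, -53.2, 198.9]
tcp_rot: [3.142, -0.001, 2.871]
ft_force: [-0.0, 0.7, -0.1]
opening: 0.183
grip_force: 30.0
```

Call:
step_arm --increments '[{"slide": [0,0,0.008],"roll": 0},{"slide": [0,0,0.016],"roll": 0},{"slide": [0,0,0.022],"roll": 0},{"slide": [0,0,0.022],"roll": 0}]'

```text
t: 26.22
eef_pos: [473.3, -53.2, 177.4]
tcp_rot: [3.142, -0.001, 2.871]
ft_force: [-0.1, -0.3, -1.0]
opening: 0.184
grip_force: 30.0
```

Run:
```python
from h import *
print(state()["ft_force"]); knife("scene","yellow"); plan([(473.4,-52.8,177,164.5)])
```

```text
[-0.13381534 -0.30821872 -0.97755323]
scene yellow 358 [483.2 -56.9 190.4] [-0.432  0.111  0.895] tilt 26.5 az 165.6
now [473.5 -53.3 177.7] yaw 164.5 rpy [ 3.1415e+00 -3.0000e-04  2.8708e+00]
slide [0.0002, 0.0004, 0.0007] roll -0.000
```

Call:
step_arm --increments '[{"slide": [-0.008,0,0],"roll": 0},{"slide": [-0.016,0,0],"roll": 0},{"slide": [-0.024,0,0],"roll": 0},{"slide": [-0.032,0,0],"roll": 0},{"slide": [-0.036,0,0],"roll": 0}]'

```text
t: 26.9
eef_pos: [508.2, -62.9, 177.9]
tcp_rot: [3.142, -0.001, 2.871]
ft_force: [-4.4, 1.4, 2.9]
opening: 0.183
grip_force: 30.0
```

Call:
step_arm --increments '[{"slide": [-0.008,0,0],"roll": 0},{"slide": [-0.016,0,0],"roll": 0},{"slide": [-0.024,0,0],"roll": 0},{"slide": [-0.03,0,0],"roll": 0},{"slide": [-0.034,0,0],"roll": 0}]'

```text
t: 27.52
eef_pos: [541.3, -72.1, 177.7]
tcp_rot: [3.141, -0.0, 2.871]
ft_force: [-3.0, 1.1, 2.3]
opening: 0.181
grip_force: 30.0
```

Call:
step_arm --increments '[{"slide": [0.002,0,0.01],"roll": 0},{"slide": [0.002,0,0.02],"roll": 0},{"slide": [0.002,0,0.03],"roll": 0},{"slide": [0.002,0,0.037],"roll": 0},{"slide": [0.002,0,0.037],"roll": 0}]'

```text
t: 28.15
eef_pos: [538.8, -71.4, 140.1]
tcp_rot: [3.142, -0.001, 2.871]
ft_force: [-1.1, -0.1, 0.3]
opening: 0.18
grip_force: 30.0
```

Call:
step_arm --increments '[{"slide": [0,0,0],"roll": 0},{"slide": [0,0,0],"roll": 0},{"slide": [0,0,0],"roll": 0},{"slide": [0,0,0],"roll": 0},{"slide": [0,0,0],"roll": 0}]' --fingers 0.6

```text
t: 28.78
eef_pos: [539.0, -71.5, 140.9]
tcp_rot: [3.141, 0.0, 2.871]
ft_force: [0.7, -0.2, -0.7]
opening: 0.591
grip_force: 0.0
```

Call:
step_arm --increments '[{"slide": [0,0,-0.03],"roll": 0},{"slide": [0,0,-0.07],"roll": 0},{"slide": [0,0,-0.11],"roll": 0},{"slide": [0,0,-0.15],"roll": 0},{"slide": [0,0,-0.16],"roll": 0}]'

```text
t: 29.4
eef_pos: [539.5, -71.6, 303.1]
tcp_rot: [3.141, 0.004, 2.871]
ft_force: [-0.3, 0.7, -1.1]
opening: 0.6
grip_force: 0.0
```

Call:
step_arm --increments '[{"slide": [0,0.05,0],"roll": 0},{"slide": [0,0.1,0],"roll": 0},{"slide": [0,0.14,0],"roll": 0},{"slide": [0,0.15,0],"roll": 0},{"slide": [0,0.15,0],"roll": 0}]'

```text
t: 30.02
eef_pos: [578.9, 73.1, 300.0]
tcp_rot: [-3.141, -0.001, 2.872]
ft_force: [0.3, -0.3, -0.1]
opening: 0.601
grip_force: 0.0
```

Run:
```python
from h import *
standing("red",557,6); standing("yellow",536,-70); print(state()["t"])
im=cam("scene"); cv2.imwrite("pics/s7c.png",cv2.resize(im["color"][140:400,90:390,::-1],(690,598)))
```

```text
red 114 [542.2   8.2 161.1] [-0.219  0.114  0.969] ztop 199.5 tilt 14.3
yellow 257 [522.6 -67.5 158. ] [-0.218  0.063  0.974] ztop 197.9 tilt 13.1
30.125
```

View pics/s7c.png

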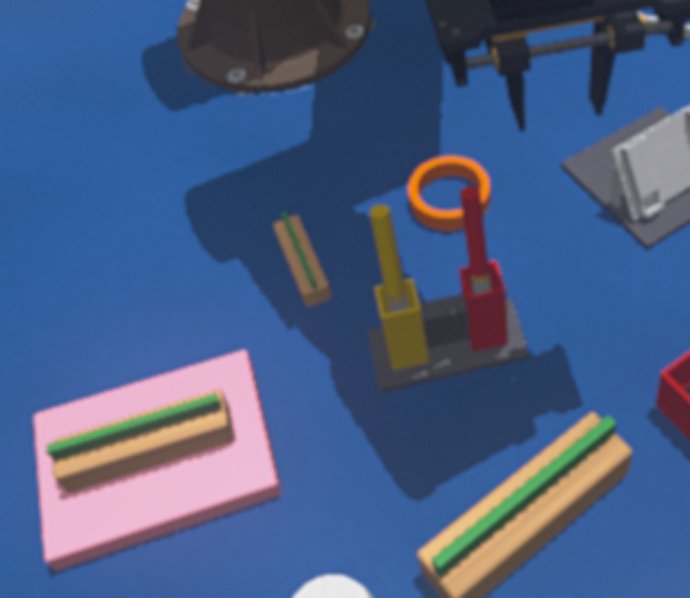

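Both knives lean slightly but are down in their own pockets: yellow at (400,290), red at (483,275). The squeegee lies blade up on the pad at (145,440), and the gripper is clear.

```bash
python3 -c "
from cell import env
print(env.job_done())"
```

```text
the job is handed in; nothing more can be done
None
```

I handed the job in at about 30 s: the squeegee is blade up on the pad, each knife stands blade down in the pocket of its own colour (leaning about 14°, limit 20°), and I saw no contact with the tin, tape roll or bin; the judge gave no verdict back.

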